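# Fit the keyed spindle and its weight at the empty station of the abrasion tester

## Task

One station of the fabric abrasion tester is still empty. Take the keyed spindle from the white rack, turn it until its key finds the keyway of the brass bush in the guide plate, without forcing it, and lower it fully home into the specimen holder underneath; then set the large steel weight gently over its top pin so that it sits flat on the spindle's collar. Leave the other parts lying on the table where they are.

Things in the scene. Friction and masses are not known exactly. Their poses are not given: they have to be found in the camera images.
- tester: Red tabletop abrasion tester, 340 (x) x 380 (y) mm, fixed; its grey guide plate's top face is 178 mm above the table. Origin: centre of the underside, at table height; z up, x away from the operator's panel. Four stations lie 65 mm either way in x and y from its centre; three are loaded (spindle with a 52 mm wide weight, top 263 mm above the table) and fixed.
- station: The empty station. Origin: on the axis of its bore, at the felt (125 mm above the table) on which the holder stands; z up, x and y as the tester's. Includes the black clamp ring (58 mm wide) and the brass bush (39 mm wide, 24 mm long, 38 to 62 mm above this origin), which sits stiffly: it turns only above about 0.6 N m. Pressing the spindle on it with over 50 N spoils it.
- bush_mouth (a point): Centre of the bush's bore at its top face, 187 mm above the table. The bore is round, 15.5 mm wide, with a 6.5 mm wide keyway on one side that reaches 11.75 mm from the axis. The keyway faces somewhere between 0.4 and 2.4 rad from the station's +x, turned towards its +y; no pose reports this angle, but a red line on the bush's top runs outward from the keyway.
- spindle: Steel spindle, 120 mm, 0.14 kg, hung upright in the rack by its collar. Origin: bottom end; z up its axis. From the bottom: 0-14 mm pilot, 6 mm wide, tapered; 14-74 mm round shaft, 14 mm wide, lower edge bevelled 2 mm; on its +x side, from 24 mm up, a key 5 mm wide reaching 11 mm from the axis; 74-80 mm collar, 36 mm wide, red line over the key; 80-120 mm round pin, 14 mm wide.
- foot (a point): Bottom end of the spindle. The key enters the keyway if within about 0.1 rad of its direction; else it stops on the bush's top face, with this point 24 mm below that face. Fully home, this point stands on the floor of the holder's socket, 44 mm below the bush's top face.
- seat (a point): Centre of the top face of the spindle's collar, 80 mm above its bottom end: the weight sits here.
- pin (a point): Grip point on the spindle's round pin, 103 mm above its bottom end.
- holder: Aluminium specimen holder, 52 mm wide, 30 mm high, loose on the felt below the bush, centred within 1.5 mm. Origin: centre of its underside; z up. A round socket in its top is 12 mm wide, its floor 18 mm above the underside.
- socket (a point): Centre of the floor of the holder's socket.
- rack: White plastic block 60 (x) x 100 (y) x 80 mm high, fixed, with two upright 26 mm holes 25 mm either way in y from its centre; the spindle hangs in the +y one. Origin: centre of the underside.
- weight: The large steel weight, a ring 52 mm wide, 32 mm high with an 18 mm hole, about 0.45 kg, flat on the table. Origin: centre of its underside; z up. Setting it on the spindle with over 40 N spoils the spindle.
- small_weight: A smaller brass ring weight, 42 mm wide, 22 mm high, on the table: not for this job. Origin: centre of the underside.
- spare_holder: A spare specimen holder, 52 mm wide, 30 mm high, on the table: not for this job. Origin: centre of the underside.
- cutter: Blue round sample cutter, 60 mm wide, 72 mm high, upright on the table. Origin: centre of the underside.
- tin: Flat aluminium tin, 90 mm wide, 35 mm high, on the table. Origin: centre of the underside.
- driver: Screwdriver with a yellow handle, lying on the table along its x axis.
There are look-alikes about, which are no part of the job. Leave any turquoise look-alike of the weight alone.

How it is judged (in metres and radians):
On the way:
1. the spindle stands fully home through the bush, its bottom end in the holder's socket, before the weight is put on (horizontal distance between foot and socket below 0.006 m and z of foot in the frame of socket below 0.0025 m and horizontal distance between foot and bush_mouth below 0.006 m and angle between spindle's own z axis and vertical below 0.09 rad and horizontal distance between weight and station above 0.05 m), for 0.2 s.
At the end, for the whole second after the job is handed in: The spindle stands upright (5 deg) through the bush, its bottom end in the holder's socket within 2.5 mm of the floor; the large steel weight is over its pin and flat on its collar (3 mm in height, 5 mm sideways, 7 deg); both released and at rest (horizontal distance between foot and socket below 0.006 m and z of foot in the frame of socket below 0.0025 m and horizontal distance between foot and bush_mouth below 0.006 m and angle between spindle's own z axis and vertical below 0.09 rad and horizontal distance between weight and seat below 0.005 m and z of weight in the frame of seat between -0.003 and 0.003 m and angle between weight's own z axis and vertical below 0.12 rad and linear speed of each of weight, spindle below 0.02 m/s); the robot touches nothing.
It fails at once if the spindle is pressed or knocked against the station (bush, clamp ring) with more than 50 N (contact force between spindle and station above 50 N).
It fails at once if the weight comes down on the spindle with more than 40 N (contact force between weight and spindle above 40 N).
It fails at once if one of the other parts on the table is moved more than 20 mm (distance of any of small_weight, spare_holder, cutter, tin, driver from where it was at the start of the episode above 0.02 m).
It also fails if it takes over 72 s, if anything falls off the work surface, if the arm or the gripper's body presses on something with over 40 N, if the wrist force passes 120 N, or if a joint passes its speed limit or range.

## Robot

A 6-joint arm with a two-finger parallel gripper is mounted at the origin on the work surface. World frame = base frame: x ahead of the robot, y to its left, z up, the work surface at z = 0. Lengths are in mm, angles in degrees, forces in N, time in s.
With the tool pointing down it reaches from about 350 to 850 mm from the base axis. Payload 8.1 kg.
Tool frame: the origin (TCP) lies midway between the tips of the shut fingers; the grasp point (between the pads) lies 19 mm behind it; z points along the fingers, y is the line along which they close (so a half turn about z gives the same grasp; the last joint's range is limited). The gripper opens to 85 mm and grips with 20 to 120 N. Pads are 22 mm wide; open, the fingers measure 114 mm over their backs; the gripper's body (76 mm by 85 mm) begins 54 mm behind the grasp point. The pads swing forward as they close: fully open they stand 13 mm farther back than shut.
Start: joints at [-81.268, 7.471, 85.268, -0, 87.261, -4.893], TCP at [141.359, -583.115, 231.292] pointing down, gripper open.
Joint ranges: [-169.43, 169.43], [-51.17, 129.36], [1.28, 143.12], [-76.62, 256.62], [0, 156.53], [-152.29, 152.29]. Speed limits (degrees/s): [136.94, 136.94, 159.86, 180, 180, 180].

## Interface

Orientations are given as [roll, pitch, yaw] about the fixed x, y, z axes, in that order (R = Rz(yaw) Ry(pitch) Rx(roll)).
In Python, from bench import r, optics, workorder gives the robot as it stands.
- The arm moves only by the tool nudge_tcp, called after "Call:" as name(argument=value, ...), one argument or row to a line, values as JSON. Schema: {"type":"object","properties":{"segments":{"type":"array","items":{"type":"array","items":{"type":"number"},"minItems":7,"maxItems":7},"minItems":1,"maxItems":8},"squeeze":{"type":"number"},"only":{"type":"string"},"quiet":{"type":"boolean"},"lines":{"type":"string"}},"required":["segments"],"additionalProperties":false}. segments is a list of rows, 1 to 8 of them, each of 7 numbers: a rotation vector rx, ry, rz in degrees, then dx, dy, dz in mm, then the finger opening in mm; each row is the pose to reach, as a shift and turn from the pose commanded when the call began, along the tool's axes at that moment; what a row does not reach only later rows make up. A row lasts 1/8 s, in which the tool goes at most 62.5 mm and 10.7 degrees, less where a joint would pass 70% of its speed; a pose out of reach is approached as far as the arm can. The fingers move at their own pace and stop on an object; squeeze is the grip in N (left out, the last holds). Time passes only in rows, so rows that do not move let the fingers close. The tool returns the time, the measured TCP pose, the force, the opening and the grip force at its end. only (a regular expression) keeps the lines of the reply that match it, lines (a string "A,B") keeps lines A to B, and quiet returns only ok. Input that does not fit is refused with a message, and nothing moves.
- r.sense(): the state, without advancing time (a new reading comes with each control period).
- optics.snapshot(name): name is "scene" or "side" or "wrist"; returns a dict with "pixels" (420x560x3 uint8, blue, green, red), "fx", "fy", "cx", "cy" (pixels), "pose" (4x4, takes a point from camera to world coordinates). Camera axes: x right, y up, looking along -z (the intrinsics and any distortion apply to the point x, -y, -z); pixel columns grow to the right and rows downward; lengths in mm; the calibration is good to about 2 mm. A picture is of the moment at which its call begins. There is no depth.
- workorder.hand_in(): hands the job in; it is judged then, once.
The state is a dict: "time": time; "joint_pos": joint angles; "qd": joint speeds; "joint_efforts": joint torques, N m; "tool_pos": TCP position; "tcp_rot": TCP orientation; "ft_force": force on the tool from outside, world axes, zero at the start; "wrist_torque": the same for the moment, N m; "finger_gap": finger opening in mm; "grip_force": force on a finger pad.
Only numpy, scipy, OpenCV 4.12 (cv2) and the standard library are available. Lean on these libraries where they do the work, as an engineer would, in place of code of your own. Each camera call takes 0.05 s, during which the arm holds its last target. There are 200 camera calls.

## Working session

There is one attempt and no reset: what is moved stays moved. The work goes in short steps, Python scripts to look and compute and a tool call to move; the robot and the scene stay as the last step left them, time stands still between calls to the robot, and variables do not carry over. Pictures are saved under pics/ and viewed, at most 10 in all, crops included, and the job is handed in when it is done.

```bash
ls; mkdir -p pics
```

Create h.py:
```python
from bench import r, optics, workorder
import numpy as np, cv2
def snap(n,f=None):
    s=optics.snapshot(n); 
    if f: cv2.imwrite('pics/'+f,s['pixels'])
    return s
def ray(s,u,v):
    d=np.array([(u-s['cx'])/s['fx'],-(v-s['cy'])/s['fy'],-1.0])
    T=np.array(s['pose']); return T[:3,3],T[:3,:3]@d
def plane(s,u,v,z):
    o,d=ray(s,u,v); return o+d*(z-o[2])/d[2]
def proj(s,p):
    T=np.array(s['pose']); c=T[:3,:3].T@(np.array(p)-T[:3,3]); return s['cx']+s['fx']*c[0]/-c[2], s['cy']-s['fy']*c[1]/-c[2]
```

Run:
```python
from h import *
a=snap('scene','a.png');b=snap('side','b.png');
for s in(a,b): print({k:(np.round(v,3).tolist() if k!='pixels' else 0) for k,v in s.items()})
print(r.sense())
```

```text
pics
{'pixels': 0, 'fx': 547.054, 'fy': 547.054, 'cx': 272.125, 'cy': 208.284, 'pose': [[-0.118, -0.837, 0.535, 1217.776], [0.993, -0.097, 0.067, 84.351], [-0.004, 0.539, 0.842, 1238.68], [0.0, 0.0, 0.0, 1.0]]}
{'pixels': 0, 'fx': 379.137, 'fy': 379.137, 'cx': 281.317, 'cy': 207.078, 'pose': [[0.947, -0.226, 0.227, 720.659], [0.321, 0.672, -0.667, -599.726], [-0.002, 0.705, 0.709, 749.164], [0.0, 0.0, 0.0, 1.0]]}
{'time': 0.1, 'joint_pos': array([-8.12677200e+01,  7.51114420e+00,  8.53254366e+01, -7.70538943e-04,
        8.72614064e+01, -4.89376358e+00]), 'qd': array([ 0.02829525, -0.08987612, -0.09048222, -0.01750571, -0.03904367,
        0.04329123]), 'joint_efforts': array([ 1.05321647e-03, -5.70951176e+01, -5.01940405e+01, -2.50218282e-04,
        7.97011424e-03,  5.13484338e-05]), 'tool_pos': array([ 141.28208916, -582.60213362,  230.3225735 ]), 'tcp_rot': array([-1.79902304e+02, -7.59234737e-03,  1.36260746e+01]), 'ft_force': array([ 0.22177179, -0.07685197, -0.08393661]), 'wrist_torque': array([-0.05628149, -0.0106086 ,  0.02081412]), 'grip_force': 0.0, 'finger_gap': 85.41515758653568}
```

View pics/a.png

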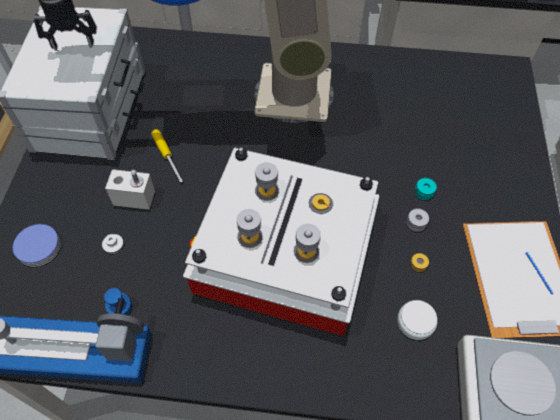

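View pics/b.png

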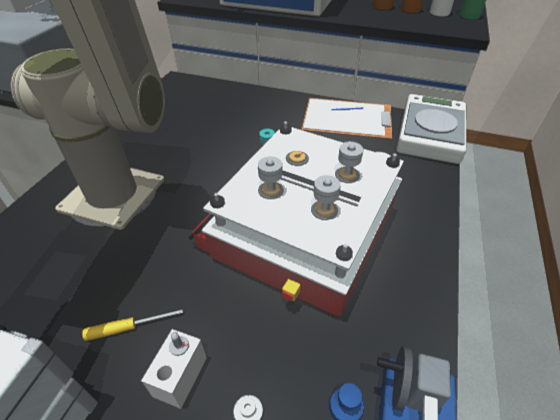

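The scene view shows three possible rings on the right: turquoise (426,188), grey steel (418,219) and small brass (420,262). The grey one fits, since it is steel, large and not turquoise. The empty station is at (320,203). The rack is at (131,190), with the spindle at (137,177). I'll confirm these in one enlarged montage.

Run:
```python
from h import *
a=cv2.imread('pics/a.png');b=cv2.imread('pics/b.png')
c=lambda i,x,y,w,h,k:cv2.resize(i[y:y+h,x:x+w],(w*k,h*k),interpolation=cv2.INTER_CUBIC)
W=c(a,380,165,66,100,4);   # 264x400... 
R=c(a,100,160,66,60,4); B=c(a,296,183,48,40,5)
R2=c(b,140,325,66,60,4); B2=c(b,275,140,48,40,5)
m=np.zeros((600,800,3),np.uint8)
for im,x,y in((W,0,0),(R,270,0),(B,540,0),(R2,270,250),(B2,540,250)): m[y:y+im.shape[0],x:x+im.shape[1]]=im
cv2.imwrite('pics/m.png',m)
s=snap('scene')
h=cv2.cvtColor(a,cv2.COLOR_BGR2HSV)
print('pt weight rough',plane(s,418,219,32),'bush',plane(s,320,203,187),'rack hole',plane(s,137,180,86), 'free hole',plane(s,118,181,80))
```

```text
pt weight rough [441.14542197 367.2127705   32.        ] bush [523.4172274  108.77137785 187.        ] rack hole [ 440.40761264 -364.45299876   86.        ] free hole [ 445.1817359  -415.11885179   80.        ]
```

View pics/m.png

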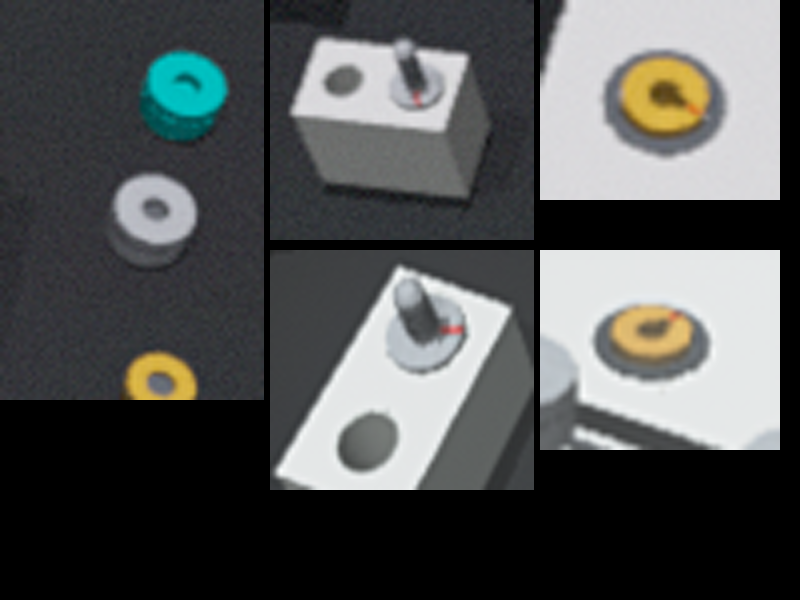

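The montage shows the steel weight (grey, about 44 mm wide in the crop) between the turquoise look-alike and the brass ring. The spindle's red line is at about (136.5,184) and points to image down, roughly +x. The bush's red line points right and down from (321,202). I'll move over the rack and measure at the same time.

Call:
nudge_tcp(
  segments=[
    [0, 0, 0, 0, 0, -40, 85],
    [0, 0, 0, 50, -20, -40, 85],
    [0, 0, 0, 110, -45, -40, 85],
    [0, 0, 0, 170, -70, -40, 85],
    [0, 0, 0, 225, -95, -40, 85],
    [0, 0, 0, 285, -120, -40, 85],
    [0, 0, 0, 342, -143, -40, 85],
    [0, 0, 0, 342, -143, -40, 85],
  ],
)

```text
time: 1.15
tool_pos: [442.9, -360.4, 270.8]
tcp_rot: [-179.9, -0.0, 13.9]
ft_force: [-0.7, -0.7, 0.2]
finger_gap: 85.1
grip_force: 0.0
```

Add to h.py:
```python
def cents(s,lo,hi,box=None,amin=5):
    h=cv2.cvtColor(s['pixels'],cv2.COLOR_BGR2HSV); m=cv2.inRange(h,lo,hi)
    if box: k=np.zeros_like(m);x0,y0,x1,y1=box;k[y0:y1,x0:x1]=255;m&=k
    n,_,st,c=cv2.connectedComponentsWithStats(m)
    return [(int(st[i,4]),c[i].round(2).tolist(),st[i,:4].tolist()) for i in range(1,n) if st[i,4]>=amin],m
def red(s,box,amin=3):
    a,m1=cents(s,(0,110,60),(8,255,255),box,amin);b,m2=cents(s,(170,110,60),(180,255,255),box,amin)
    return a+b
```

Run:
```python
from h import *
a=snap('scene');b=snap('side')
print('brass',cents(a,(18,120,80),(32,255,255),(300,185,345,222))[0],cents(b,(10,60,80),(32,255,255),(280,145,320,170))[0])
print('red',red(a,(300,185,345,222)),red(b,(280,145,320,170)))
print('rackred',red(a,(110,160,160,215)),red(b,(140,325,210,385)))
w=snap('wrist','w1.png');print(w['fx'],w['cx'],w['cy'],np.round(w['pose'],3).tolist())
```

```text
brass [(204, [320.29, 202.02], [313, 195, 17, 15])] [(153, [296.76, 156.35], [289, 151, 17, 12])]
red [] []
rackred [] [(4, [184.5, 345.0], [183, 345, 4, 1])]
302.9055026037894 281.27947175571313 210.31347549799318 [[0.238, 0.936, 0.26, 505.487], [-0.971, 0.23, 0.063, -347.83], [-0.0, -0.267, 0.964, 413.504], [0.0, 0.0, 0.0, 1.0]]
```

View pics/w1.png

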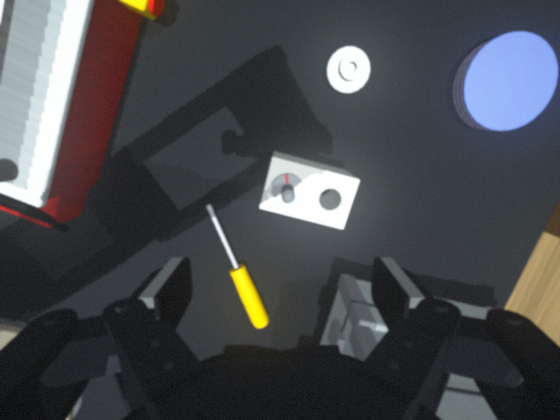

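The wrist view shows the rack at (310,190), with the spindle collar at (287,188), the pin top near (289,196) and the red line at (287,180). The driver and spare holder are clear of it. I'll zoom in for pixel accuracy.

Run:
```python
from h import *
w=snap('wrist')
i=w['pixels'];c=cv2.resize(i[165:220,255:320],None,fx=10,fy=10,interpolation=cv2.INTER_CUBIC);cv2.imwrite('pics/w2.png',c)
R=red(w,(260,165,320,220));print(R)
for u,v,z in((287,188,86),(289,196,126)): print(plane(w,u,v,z))
for _,c,_ in R: print(plane(w,*c,86))
```

```text
[(3, [286.0, 179.0], [286, 178, 1, 3])]
[ 442.61304119 -370.30927875   86.        ]
[ 442.97975216 -371.47639053  126.        ]
[ 452.0457788  -366.83792135   86.        ]
```

View pics/w2.png

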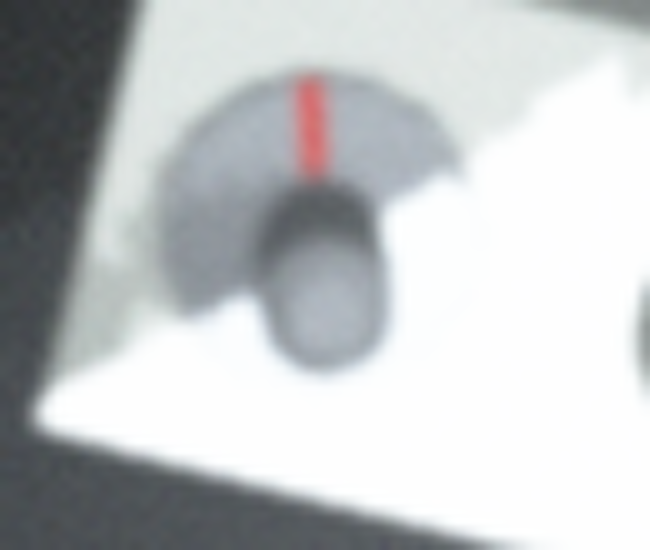

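The crop shows the collar centre at about (286.3,186.5) full-frame px, the pin top at about (287.1,195.5), and the red line running from (285.65,172.5) to (286.05,182).

Run:
```python
from h import *
w=snap('wrist');t=r.sense();p=t['tool_pos'];y=np.radians(t['tcp_rot'][2])
c=plane(w,286.3,186.5,86);q=plane(w,287.1,195.5,126);a=plane(w,285.65,172.55,86);b=plane(w,286.05,182.05,86)
print(c,q,p,t['tcp_rot'])
for e,f in((b,a),(c,a),(q,a)): d=f-e;print('key deg',np.degrees(np.arctan2(d[1],d[0])))
d=(c+q)/2-p;print('tool',d[0]*np.cos(y)+d[1]*np.sin(y),d[0]*np.sin(y)-d[1]*np.cos(y))
```

```text
[ 443.59991093 -369.71305551   86.        ] [ 442.56009136 -370.11151588  126.        ] [ 438.98995367 -364.53292587  271.15991848] [-1.79997610e+02  2.84505866e-02  1.35312424e+01]
key deg 16.234003372548262
key deg 16.489863552340427
key deg 16.791638934756126
tool 2.7178792548819017 6.187013241610293
```

Call:
nudge_tcp(
  segments=[
    [0, 0, 0, 2.7, 6.2, 0, 85],
    [0, 0, 0, 2.7, 6.2, 50, 85],
    [0, 0, 0, 2.7, 6.2, 100, 85],
    [0, 0, 0, 2.7, 6.2, 150, 85],
    [0, 0, 0, 2.7, 6.2, 181, 85],
    [0, 0, 0, 2.7, 6.2, 181, 85],
    [0, 0, 0, 2.7, 6.2, 181, 40],
    [0, 0, 0, 2.7, 6.2, 181, 10],
  ],
  squeeze=40,
)

```text
time: 2.4
tool_pos: [445.2, -370.4, 92.8]
tcp_rot: [179.8, -0.1, 13.6]
ft_force: [0.2, 1.3, 0.4]
finger_gap: 51.3
grip_force: 0.0
```

Call:
nudge_tcp(
  segments=[
    [0, 0, 0, 0, 0, 0, 10],
    [0, 0, 0, 0, 0, 0, 10],
    [0, 0, 0, 0, 0, 0, 10],
    [0, 0, 0, 0, 0, 0, 10],
    [0, 0, 0, 0, 0, 0, 10],
    [0, 0, 0, 0, 0, 0, 10],
  ],
  squeeze=60,
)

```text
time: 3.15
tool_pos: [444.5, -369.3, 91.3]
tcp_rot: [179.9, -0.0, 13.6]
ft_force: [-0.6, 1.0, 5.3]
finger_gap: 12.1
grip_force: 58.7
```

Run:
```python
from h import *
b=snap('scene')
print(r.sense()['wrist_torque'])
```

```text
[ 0.15614014  0.22630183 -0.00437449]
```

Call:
nudge_tcp(
  segments=[
    [0, 0, 0, 0, 0, -30, 10],
    [0, 0, 0, 0, 0, -85, 10],
    [0, 0, 0, 0, 0, -145, 10],
    [0, 0, 0, 0, 0, -205, 10],
    [0, 0, 0, 0, 0, -265, 10],
    [0, 0, 0, 0, 0, -300, 10],
    [0, 0, 0, 20, -70, -300, 10],
    [0, 0, 0, 35, -125, -300, 10],
  ],
)

```text
time: 4.2
tool_pos: [448.5, -243.1, 390.1]
tcp_rot: [-180.0, -0.0, 13.5]
ft_force: [1.0, 0.7, -1.9]
finger_gap: 12.3
grip_force: 58.9
```

Call:
nudge_tcp(
  segments=[
    [0, 0, 0, 15, -54, 0, 10],
    [0, 0, 0, 31, -108, 0, 10],
    [0, 0, 0, 46, -162, 0, 10],
    [0, 0, 0, 61, -216, 0, 10],
    [0, 0, 0, 76, -270, 0, 10],
    [0, 0, 0, 92, -322, 0, 10],
    [0, 0, 0, 92, -322, 0, 10],
    [0, 0, 0, 92, -322, 0, 10],
  ],
)

```text
time: 5.2
tool_pos: [461.9, 90.6, 389.9]
tcp_rot: [180.0, 0.0, 13.7]
ft_force: [0.2, -0.7, -2.1]
finger_gap: 12.5
grip_force: 59.1
```

Run:
```python
from h import *
w=snap('wrist','w3.png')
p=r.sense();print(p['tool_pos'],p['tcp_rot'],p['ft_force'],proj(w,(523,109,187)))
i=w['pixels'];cv2.imwrite('pics/w3.png',i)
```

```text
[462.0635632   90.0249399  390.03401968] [1.79980346e+02 3.12608608e-02 1.36099307e+01] [-0.26620375 -0.48051045 -1.64955614] (np.float64(277.3531318640405), np.float64(129.14090805189934))
```

View pics/w3.png

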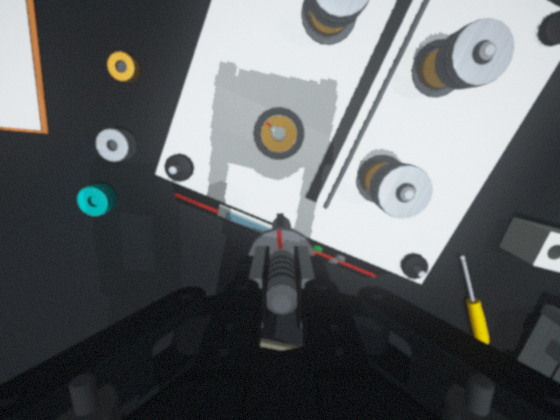

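The wrist view shows the spindle held upright with its red line pointing up at (280,238). The empty bush is at (278,133) and its red line points up-left at about (267,126). I'll go lower for a finer look.

Call:
nudge_tcp(
  segments=[
    [0, 0, 0, 0, 0, 40, 10],
    [0, 0, 0, 0, 0, 75, 10],
    [0, 0, 0, 0, 0, 75, 10],
    [0, 0, 0, 0, 0, 75, 10],
  ],
)

```text
time: 5.75
tool_pos: [462.6, 89.8, 316.9]
tcp_rot: [180.0, -0.1, 13.5]
ft_force: [-0.3, -0.2, -0.9]
finger_gap: 12.3
grip_force: 59.1
```

Run:
```python
from h import *
w=snap('wrist','w4.png')
u,v=proj(w,(523,109,187));print(u,v);u,v=int(u),int(v)
i=w['pixels']
A=cv2.resize(i[v-32:v+28,u-32:u+28],None,fx=10,fy=10,interpolation=cv2.INTER_CUBIC)
B=cv2.resize(i[220:345,260:300],None,fx=4.8,fy=4.8,interpolation=cv2.INTER_CUBIC)
m=np.zeros((600,800,3),np.uint8);m[:,:600]=A;m[:,605:605+B.shape[1]]=B[:600,:195]
cv2.imwrite('pics/m2.png',m);print(u-32,v-32)
h=cv2.cvtColor(i,cv2.COLOR_BGR2HSV);print(cents(w,(14,120,60),(30,255,255),(u-32,v-32,u+28,v+28),20)[0],red(w,(u-32,v-32,u+28,v+28)),red(w,(260,200,300,320)))
```

```text
275.0174174852967 130.8475596639432
243 98
[(1132, [276.7, 136.78], [255, 115, 43, 43])] [(12, [262.83, 123.83], [261, 122, 5, 5])] [(43, [279.14, 238.91], [277, 231, 5, 17]), (4, [278.5, 231.75], [277, 231, 4, 3]), (3, [280.0, 234.0], [280, 233, 1, 3]), (8, [279.25, 240.0], [278, 238, 4, 5]), (3, [278.33, 245.0], [278, 244, 2, 3]), (3, [280.33, 246.67], [280, 246, 2, 2])]
```

View pics/m2.png

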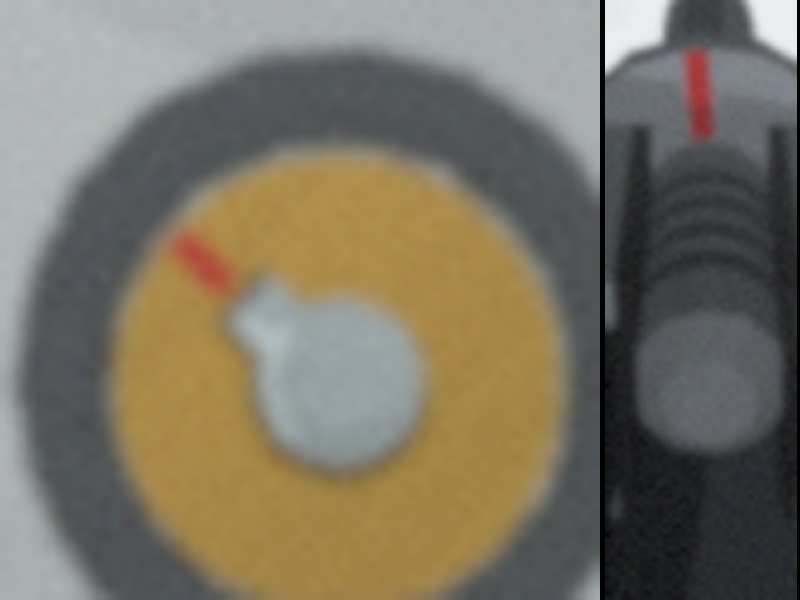

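The crop shows the bush bore centre at about (276.6,136) px, with the keyway and red line up-left from (265.85,126) to (261.25,121.5). The spindle's line runs from (279.1,230.8) to (280.3,248.1), and its pin top is at about (281.7,299.6).

Run:
```python
from h import *
w=snap('wrist');t=r.sense();p=t['tool_pos'];y=np.radians(t['tcp_rot'][2])
ang=lambda d:np.degrees(np.arctan2(d[1],d[0]))
c=plane(w,276.55,136.0,187);a=plane(w,261.25,121.55,187);b=plane(w,265.85,126.05,187)
print('bush',c,'line',ang(a-b),'centre->out',ang(a-c),ang(b-c))
z=p[2]-5.3
k1=plane(w,279.1,230.8,z);k2=plane(w,280.3,248.1,z);pt=plane(w,281.7,299.6,z+40)
print('k',k1,k2,ang(k1-k2),'pin',pt,ang(k1-pt),np.linalg.norm((k1-pt)[:2]),'tcp',p,t['tcp_rot'])
# collar centre from line outer end at 18mm radius
u=(k1-k2)[:2];u/=np.linalg.norm(u);print('collar c',k1[:2]-18*u)
f=lambda d:(d[0]*np.cos(y)+d[1]*np.sin(y),d[0]*np.sin(y)-d[1]*np.cos(y))
print('tool tcp->bush',f(c-p),'pin->bush',f(c-pt))
# scene/side check of bush using brass disc
a=snap('scene');b=snap('side');o1,d1=ray(a,320.6,201.6);o2,d2=ray(b,275+(652-540)/5-.4,140+(328-250)/5-.4)
A=np.c_[d1,-d2];s=np.linalg.lstsq(A,o2-o1,rcond=None)[0];print('stereo',o1+s[0]*d1,o2+s[1]*d2,plane(a,320.6,201.6,187),plane(b,297,155.2,187))
```

```text
bush [519.53595282 106.96489501 187.        ] line 59.915456034859325 centre->out 60.937612766679116 61.38188087967704
k [477.23449241  93.7266064  312.29244732] [468.05855932  90.88027244 312.29244732] 17.233659487868184 pin [462.63336147  88.89592446 352.29244732] 18.306435886810327 15.379483500164145 tcp [463.05953954  90.18270727 317.59244732] [179.96894704  -0.18775666  13.57698614]
collar c [460.0426118   88.39376088]
tool tcp->bush (np.float64(58.83784778912461), np.float64(-3.0552823406616767)) pin->bush (np.float64(59.55419091245848), np.float64(-4.206060452978933))
stereo [518.95971698 109.88486078 186.30719865] [519.44089115 109.76539847 185.98478165] [519.41976416 109.8680512  187.        ] [519.80361854 108.48642944 187.        ]
```

Call:
nudge_tcp(
  segments=[
    [0, 0, -9, 12, -1, 0, 10],
    [0, 0, -18, 24, -2, 0, 10],
    [0, 0, -27, 36, -3, 0, 10],
    [0, 0, -36, 48, -4, 0, 10],
    [0, 0, -43.5, 59.5, -4.5, 0, 10],
    [0, 0, -43.5, 59.5, -4.5, 0, 10],
    [0, 0, -43.5, 59.5, -4.5, 25, 10],
    [0, 0, -43.5, 59.5, -4.5, 25, 10],
  ],
)

```text
time: 6.95
tool_pos: [517.6, 108.8, 288.7]
tcp_rot: [-179.8, 0.1, 57.0]
ft_force: [0.0, 0.9, -1.0]
finger_gap: 12.5
grip_force: 59.1
```

Run:
```python
from h import *
a=snap('scene');b=snap('side');w=snap('wrist');t=r.sense();p=t['tool_pos']
print(p,t['tcp_rot'],t['ft_force'])
m=np.zeros((600,800,3),np.uint8)
def put(s,c,hw,k,x,y):
    u,v=map(int,c);i=cv2.resize(s['pixels'][max(0,v-hw):v+hw,u-hw:u+hw],None,fx=k,fy=k,interpolation=cv2.INTER_CUBIC);m[y:y+i.shape[0],x:x+i.shape[1]]=i;print(u-hw,v-hw)
f=(p[0],p[1],210)
put(a,proj(a,f),28,7,0,0);put(b,proj(b,f),28,7,400,0)
put(w,proj(w,f),50,2,0,396);u=proj(w,f);print(u)
cv2.imwrite('pics/m3.png',m)
```

```text
[519.02370645 108.93856588 291.51951466] [ 1.79944727e+02 -4.39593031e-02  5.70552328e+01] [-0.37141354 -0.78737443 -0.90792198]
292 167
269 119
231 165
(np.float64(281.53063358277615), np.float64(215.53364839825394))
```

View pics/m3.png

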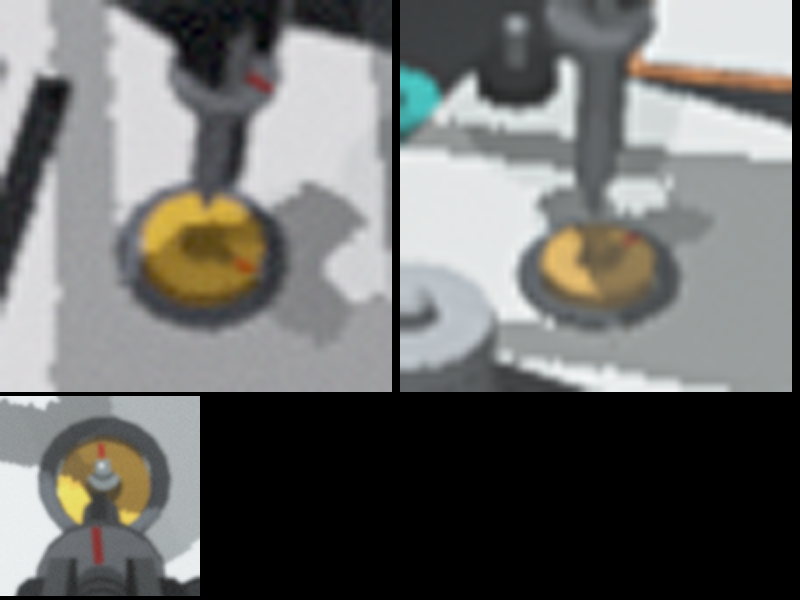

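The montage shows the foot tip at scene (321.3,194.9) and side (296.3,148.3), just above the bush, with both red lines parallel in the wrist view. I'll check the lateral offset.

Run:
```python
from h import *
a=snap('scene');b=snap('side');w=snap('wrist');t=r.sense();print(t['tool_pos'])
z=t['tool_pos'][2]-85.3
print('foot',plane(a,321.3,194.9,z),plane(b,296.3,148.3,z),plane(w,281.3,199.5,z))
print('bush',plane(a,320.6,201.6,187),plane(b,297,155.2,187))
i=w['pixels'];
o1,d1=ray(a,321.3,194.9);o2,d2=ray(b,296.3,148.3);s=np.linalg.lstsq(np.c_[d1,-d2],o2-o1,rcond=None)[0];print(o1+s[0]*d1,o2+s[1]*d2)
```

```text
[519.25160723 108.97408422 291.47172706]
foot [513.75833062 109.699916   206.17172706] [517.19863719 109.48751066 206.17172706] [525.93364289 118.87594126 206.17172706]
bush [519.41976416 109.8680512  187.        ] [519.80361854 108.48642944 187.        ]
[515.02643745 109.65425633 208.03152419] [517.30764789 109.10752611 206.46265305]
```

Call:
nudge_tcp(
  segments=[
    [0, 0, 0, 0, 0, 10, 10],
    [0, 0, 0, 0, 0, 20, 10],
    [0, 0, 0, 0, 0, 28, 10],
    [0, 0, 0, 0, 0, 28, 10],
  ],
)

```text
time: 7.75
tool_pos: [518.2, 108.9, 260.9]
tcp_rot: [-179.9, 0.1, 57.1]
ft_force: [0.7, -0.3, -1.1]
finger_gap: 12.4
grip_force: 59.1
```

Call:
nudge_tcp(
  segments=[
    [0, 0, 0, 0, 0, 2, 10],
    [0, 0, 0, 0, 0, 4, 10],
    [0, 0, 0, 0, 0, 4, 10],
    [0, 0, 0, 0, 0, 4, 10],
  ],
)

```text
time: 8.25
tool_pos: [518.9, 109.0, 258.5]
tcp_rot: [180.0, -0.0, 57.1]
ft_force: [0.4, -0.1, -1.1]
finger_gap: 12.2
grip_force: 59.1
```

```bash
python3 -c "
from h import *
t=r.sense();print(t['tool_pos'],t['ft_force'],t['wrist_torque'])"
```

```text
[518.94976834 108.96626482 258.4750561 ] [ 0.41372252 -0.07151648 -1.05984209] [ 0.01229759 -0.01566979  0.01973929]
```

Call:
nudge_tcp(
  segments=[
    [0, 0, 0, 0, 0, 1, 10],
    [0, 0, 0, 0, 0, 2, 10],
    [0, 0, 0, 0, 0, 3, 10],
    [0, 0, 0, 0, 0, 3, 10],
  ],
)

```text
time: 8.75
tool_pos: [519.0, 108.9, 255.3]
tcp_rot: [180.0, -0.0, 57.1]
ft_force: [0.6, 0.1, -0.8]
finger_gap: 12.3
grip_force: 59.1
```

Call:
nudge_tcp(
  segments=[
    [0, 0, 0, 0, 0, 1, 10],
    [0, 0, 0, 0, 0, 2, 10],
    [0, 0, 0, 0, 0, 3, 10],
    [0, 0, 0, 0, 0, 3, 10],
  ],
)

```text
time: 9.25
tool_pos: [519.0, 108.9, 252.2]
tcp_rot: [180.0, -0.0, 57.1]
ft_force: [2.4, -0.5, -1.9]
finger_gap: 12.3
grip_force: 59.0
```

```bash
python3 -c "
from h import *
t=r.sense();print(t['tool_pos'],t['ft_force'],t['wrist_torque'])"
```

```text
[518.99946695 108.9391427  252.24777145] [ 2.44456025 -0.50000824 -1.89175221] [-0.08259584 -0.44246235 -0.02265082]
```

Call:
nudge_tcp(
  segments=[
    [0, 0, 0, 0.4, 0.6, 0, 10],
    [0, 0, 0, 0.4, 0.6, 1, 10],
    [0, 0, 0, 0.4, 0.6, 2, 10],
    [0, 0, 0, 0.4, 0.6, 2, 10],
  ],
)

```text
time: 9.75
tool_pos: [519.4, 109.0, 250.1]
tcp_rot: [-180.0, 0.0, 57.1]
ft_force: [0.3, -0.1, -1.7]
finger_gap: 12.6
grip_force: 59.1
```

Call:
nudge_tcp(
  segments=[
    [0, 0, 0, 0, 0, 1, 10],
    [0, 0, 0, 0, 0, 2, 10],
    [0, 0, 0, 0, 0, 2.5, 10],
    [0, 0, 0, 0, 0, 2.5, 10],
  ],
)

```text
time: 10.25
tool_pos: [519.6, 109.0, 247.7]
tcp_rot: [-180.0, 0.0, 57.1]
ft_force: [-0.4, -0.5, -1.5]
finger_gap: 12.5
grip_force: 59.1
```

```bash
python3 -c "
from h import *
t=r.sense();print(t['tool_pos'],t['ft_force'],t['wrist_torque'])"
```

```text
[519.55008037 108.95239204 247.71256001] [-0.37192777 -0.47647444 -1.47994956] [-0.02050386  0.01528977  0.02349299]
```

Call:
nudge_tcp(
  segments=[
    [0, 0, 0, 0, 0, 0.5, 10],
    [0, 0, 0, 0, 0, 1, 10],
    [0, 0, 0, 0, 0, 1.5, 10],
    [0, 0, 0, 0, 0, 1.5, 10],
  ],
)

```text
time: 10.75
tool_pos: [519.6, 108.9, 246.2]
tcp_rot: [-180.0, 0.0, 57.1]
ft_force: [-0.7, -0.3, -1.1]
finger_gap: 12.4
grip_force: 59.1
```

Call:
nudge_tcp(
  segments=[
    [0, 0, 0, 0, 0, 0.5, 10],
    [0, 0, 0, 0, 0, 1, 10],
    [0, 0, 0, 0, 0, 1.5, 10],
    [0, 0, 0, 0, 0, 1.5, 10],
  ],
)

```text
time: 11.25
tool_pos: [519.6, 109.0, 244.7]
tcp_rot: [-180.0, 0.0, 57.1]
ft_force: [-0.4, 0.3, -1.8]
finger_gap: 12.6
grip_force: 59.1
```

```bash
python3 -c "
from h import *
t=r.sense();print(t['tool_pos'],t['ft_force'],t['wrist_torque'])"
```

```text
[519.56965146 108.96404496 244.71550816] [-0.39518724  0.32796219 -1.84754073] [ 0.00211386  0.006533   -0.00336062]
```

Foot is about 159.4 with no resistance, so the key has most likely entered. Continuing.

Call:
nudge_tcp(
  segments=[
    [0, 0, 0, 0, 0, 1, 10],
    [0, 0, 0, 0, 0, 2, 10],
    [0, 0, 0, 0, 0, 3, 10],
    [0, 0, 0, 0, 0, 3, 10],
  ],
)

```text
time: 11.75
tool_pos: [519.5, 109.0, 241.6]
tcp_rot: [-180.0, 0.0, 57.1]
ft_force: [0.5, 0.2, -1.5]
finger_gap: 12.1
grip_force: 59.1
```

Call:
nudge_tcp(
  segments=[
    [0, 0, 0, 0, 0, 1, 10],
    [0, 0, 0, 0, 0, 2, 10],
    [0, 0, 0, 0, 0, 3, 10],
    [0, 0, 0, 0, 0, 4, 10],
    [0, 0, 0, 0, 0, 4, 10],
  ],
)

```text
time: 12.38
tool_pos: [519.5, 108.9, 237.6]
tcp_rot: [-180.0, 0.0, 57.1]
ft_force: [0.3, -0.8, -1.3]
finger_gap: 12.5
grip_force: 59.1
```

```bash
python3 -c "
from h import *
t=r.sense();print(t['tool_pos'],t['ft_force'],t['wrist_torque'])"
```

```text
[519.54193772 108.93405546 237.64549204] [ 0.29431152 -0.78087467 -1.31345471] [ 0.0219912  -0.01326975 -0.0722703 ]
```

Call:
nudge_tcp(
  segments=[
    [0, 0, 0, 0, 0, 1.5, 10],
    [0, 0, 0, 0, 0, 3, 10],
    [0, 0, 0, 0, 0, 4.5, 10],
    [0, 0, 0, 0, 0, 6, 10],
    [0, 0, 0, 0, 0, 6, 10],
  ],
)

```text
time: 13.0
tool_pos: [519.5, 109.0, 231.6]
tcp_rot: [-180.0, 0.0, 57.1]
ft_force: [0.4, 0.0, -1.6]
finger_gap: 12.3
grip_force: 59.1
```

Call:
nudge_tcp(
  segments=[
    [0, 0, 0, 0, 0, 0.5, 10],
    [0, 0, 0, 0, 0, 1, 10],
    [0, 0, 0, 0, 0, 1.5, 10],
    [0, 0, 0, 0, 0, 1.5, 10],
  ],
)

```text
time: 13.5
tool_pos: [519.6, 109.0, 230.2]
tcp_rot: [-180.0, 0.0, 57.1]
ft_force: [-0.7, 0.3, -1.5]
finger_gap: 12.0
grip_force: 59.1
```

```bash
python3 -c "
from h import *
t=r.sense();print(t['tool_pos'],t['ft_force'],t['wrist_torque'])"
```

```text
[519.58557964 108.95989342 230.24993256] [-0.6725933   0.33608322 -1.46118308] [ 0.00029773 -0.02813951  0.01264   ]
```

Call:
nudge_tcp(
  segments=[
    [0, 0, 0, 0, 0, 0.4, 10],
    [0, 0, 0, 0, 0, 0.8, 10],
    [0, 0, 0, 0, 0, 1.2, 10],
    [0, 0, 0, 0, 0, 1.2, 10],
  ],
)

```text
time: 14.0
tool_pos: [519.6, 109.0, 229.0]
tcp_rot: [-180.0, 0.0, 57.1]
ft_force: [0.3, -0.5, -2.2]
finger_gap: 12.4
grip_force: 59.1
```

Call:
nudge_tcp(
  segments=[
    [0, 0, 0, 0, 0, 0.3, 10],
    [0, 0, 0, 0, 0, 0.6, 10],
    [0, 0, 0, 0, 0, 0.8, 10],
    [0, 0, 0, 0, 0, 0.8, 10],
  ],
)

```text
time: 14.5
tool_pos: [519.6, 109.0, 228.3]
tcp_rot: [180.0, -0.0, 57.1]
ft_force: [-0.7, 0.1, -1.6]
finger_gap: 12.2
grip_force: 59.1
```

```bash
python3 -c "
from h import *
t=r.sense();print(t['tool_pos'],t['ft_force'],t['wrist_torque'])"
```

```text
[519.60461954 108.98361174 228.31146666] [-0.65222076  0.13742888 -1.61433493] [-0.0009398  -0.01072697 -0.01243872]
```

Call:
nudge_tcp(
  segments=[
    [0, 0, 0, 0, 0, 0.3, 10],
    [0, 0, 0, 0, 0, 0.6, 10],
    [0, 0, 0, 0, 0, 0.8, 10],
    [0, 0, 0, 0, 0, 0.8, 10],
  ],
)

```text
time: 15.0
tool_pos: [519.8, 109.0, 227.8]
tcp_rot: [180.0, -0.0, 57.1]
ft_force: [0.2, 0.6, 2.0]
finger_gap: 12.1
grip_force: 59.5
```

Call:
nudge_tcp(
  segments=[
    [0, 0, 0, 0, 0, 0.3, 10],
    [0, 0, 0, 0, 0, 0.6, 10],
    [0, 0, 0, 0, 0, 0.8, 10],
    [0, 0, 0, 0, 0, 0.8, 10],
  ],
)

```text
time: 15.5
tool_pos: [519.9, 109.0, 227.4]
tcp_rot: [179.9, -0.0, 57.1]
ft_force: [-1.4, 0.2, 5.6]
finger_gap: 12.6
grip_force: 60.0
```

```bash
python3 -c "
from h import *
t=r.sense();print(t['tool_pos'],t['ft_force'],t['wrist_torque'])"
```

```text
[519.94264307 109.01654615 227.43155054] [-1.36976335  0.18939692  5.62970837] [0.04492279 0.29323832 0.02083944]
```

The spindle touched the floor at TCP z of about 227.9, which matches fully home. I'll release it, rise, and head for the weight.

Call:
nudge_tcp(
  segments=[
    [0, 0, 0, 0, 0, -0.5, 30],
    [0, 0, 0, 0, 0, -0.5, 85],
    [0, 0, 0, 0, 0, -0.5, 85],
    [0, 0, 0, 0, 0, -0.5, 85],
    [0, 0, 0, 0, 0, -0.5, 85],
    [0, 0, 0, 0, 0, -20, 85],
    [0, 0, 0, 0, 0, -60, 85],
    [0, 0, 0, 0, 0, -60, 85],
  ],
)

```text
time: 16.5
tool_pos: [521.8, 109.2, 292.5]
tcp_rot: [179.6, -0.3, 57.1]
ft_force: [-0.2, -0.4, -0.1]
finger_gap: 85.0
grip_force: 0.0
```

Call:
nudge_tcp(
  segments=[
    [0, 0, 9, 30, -42, -10, 85],
    [0, 0, 18, 60, -85, -10, 85],
    [0, 0, 27, 90, -128, -10, 85],
    [0, 0, 36, 120, -170, -10, 85],
    [0, 0, 45, 157, -220, -10, 85],
    [0, 0, 45, 157, -220, 30, 85],
    [0, 0, 45, 157, -220, 30, 85],
    [0, 0, 45, 157, -220, 30, 85],
  ],
)

```text
time: 17.5
tool_pos: [420.6, 359.8, 258.0]
tcp_rot: [-180.0, -0.0, 12.1]
ft_force: [0.6, -0.4, 0.8]
finger_gap: 85.3
grip_force: 0.0
```

Run:
```python
from h import *
w=snap('wrist','w5.png');a=snap('scene');b=snap('side')
print(r.sense()['tool_pos'],r.sense()['tcp_rot'])
m=np.zeros((600,800,3),np.uint8);m[:420,:560]=w['pixels']
for s,x,u,v in((a,0,320,195),(b,200,297,150)): m[420:600,x:x+180]=cv2.resize(s['pixels'][v-22:v+23,u-22:u+23],(180,180),interpolation=cv2.INTER_CUBIC)
u,v=map(int,proj(w,(441,367,32)));print(u,v)
m[:240,560:800]=cv2.resize(w['pixels'][v-30:v+30,u-30:u+30],(240,240),interpolation=cv2.INTER_CUBIC)
cv2.imwrite('pics/m4.png',m)
```

```text
[421.19825087 360.03489497 258.73561575] [-1.79935615e+02 -1.48104990e-01  1.20512150e+01]
278 165
```

View pics/m4.png

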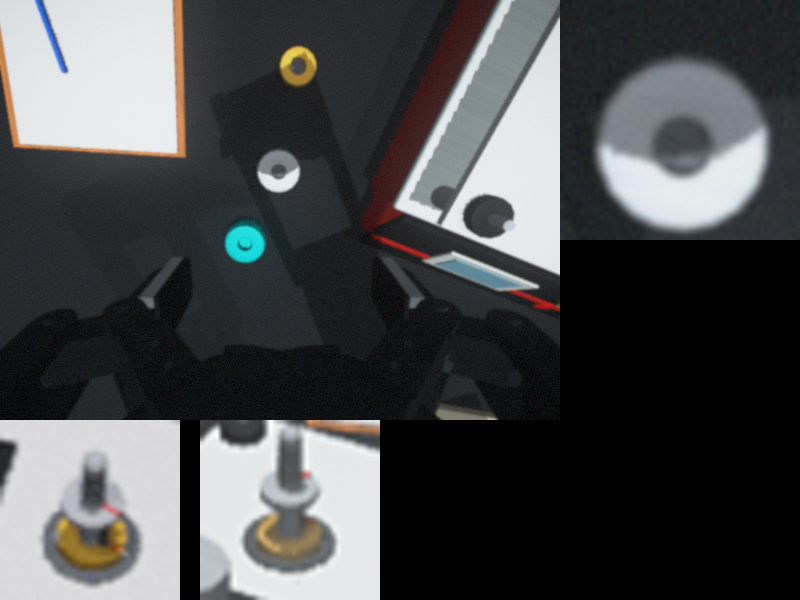

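The view shows the spindle standing upright and home in the scene and side crops. The steel weight is at wrist (278.4,170.8), with turquoise at (245,242) and brass at (298,65), both clear of the fingers, which close along image x.

Run:
```python
from h import *
w=snap('wrist');a=snap('scene');t=r.sense();p=t['tool_pos'];y=np.radians(t['tcp_rot'][2])
f=lambda d:(d[0]*np.cos(y)+d[1]*np.sin(y),d[0]*np.sin(y)-d[1]*np.cos(y))
c=plane(w,278.4,170.8,32);e=plane(a,380+154/4-.4,165+210/4-.4,32)
print(c,e,p,f(c-p),f(e-p),'turq',plane(w,245,244,32)-c)
# seat/pin in scene & side
b=snap('side');print(plane(a,298+94/4-.4,173+(458-420)/4-.4,263),plane(b,275+90/4-.4,128+(430-420)/4-.4,263))
```

```text
[435.38533042 365.95414216  32.        ] [435.29441565 367.61203331  32.        ] [420.93534558 360.03357857 258.16556378] (np.float64(15.368241295333974), np.float64(-2.7698907144696636)) (np.float64(15.625820140708953), np.float64(-4.410171700937898)) turq [-102.6860724    22.84450454    0.        ]
[518.91021431 105.52135691 263.        ] [520.00262114 101.46669739 263.        ]
```

Call:
nudge_tcp(
  segments=[
    [0, 0, 0, 15.5, -3.3, 40, 85],
    [0, 0, 0, 15.5, -3.3, 95, 85],
    [0, 0, 0, 15.5, -3.3, 150, 85],
    [0, 0, 0, 15.5, -3.3, 200, 85],
    [0, 0, 0, 15.5, -3.3, 235, 85],
    [0, 0, 0, 15.5, -3.3, 250, 85],
    [0, 0, 0, 15.5, -3.3, 257, 85],
    [0, 0, 0, 15.5, -3.3, 257, 85],
  ],
)

```text
time: 18.8
tool_pos: [435.4, 367.2, 0.8]
tcp_rot: [-180.0, -0.1, 12.1]
ft_force: [-0.5, 0.2, 0.5]
finger_gap: 84.6
grip_force: 0.0
```

Call:
nudge_tcp(
  segments=[
    [0, 0, 0, 0, 0, 0, 60],
    [0, 0, 0, 0, 0, 0, 45],
    [0, 0, 0, 0, 0, 0, 45],
    [0, 0, 0, 0, 0, 0, 45],
    [0, 0, 0, 0, 0, 0, 45],
    [0, 0, 0, 0, 0, 0, 45],
  ],
  squeeze=60,
)

```text
time: 19.55
tool_pos: [435.5, 367.3, 1.4]
tcp_rot: [-180.0, -0.1, 12.1]
ft_force: [-0.6, -2.4, 7.7]
finger_gap: 50.0
grip_force: 61.9
```

Call:
nudge_tcp(
  segments=[
    [0, 0, 0, 0, 0, -20, 45],
    [0, 0, 0, 0, 0, -70, 45],
    [0, 0, 0, 0, 0, -125, 45],
    [0, 0, 0, 0, 0, -180, 45],
    [0, 0, 0, 0, 0, -240, 45],
    [0, 0, 0, 0, 0, -295, 45],
    [0, 0, 0, 0, 0, -318, 45],
    [0, 0, 0, 0, 0, -318, 45],
  ],
)

```text
time: 20.55
tool_pos: [435.2, 367.3, 321.3]
tcp_rot: [-179.9, -0.3, 12.1]
ft_force: [-0.0, -0.6, -3.7]
finger_gap: 50.5
grip_force: 63.9
```

Call:
nudge_tcp(
  segments=[
    [0, 0, 0, -7, 45, 0, 45],
    [0, 0, 0, -14, 98, 0, 45],
    [0, 0, 0, -21, 150, 0, 45],
    [0, 0, 0, -28, 205, 0, 45],
    [0, 0, 0, -34, 250, 0, 45],
    [0, 0, 0, -37, 270, 0, 45],
    [0, 0, 0, -37, 270, 0, 45],
    [0, 0, 0, -37, 270, 0, 45],
  ],
)

```text
time: 21.55
tool_pos: [454.4, 95.4, 316.5]
tcp_rot: [-180.0, 0.1, 12.1]
ft_force: [0.8, -1.4, -3.6]
finger_gap: 50.5
grip_force: 64.2
```

Run:
```python
from h import *
w=snap('wrist','w6.png');a=snap('scene');b=snap('side');print(r.sense()['tool_pos'],r.sense()['tcp_rot'],r.sense()['ft_force'])
m=np.zeros((600,800,3),np.uint8)
u,v=map(int,proj(w,(519.5,109,263)));print(u,v)
m[:400,:400]=cv2.resize(w['pixels'][v-40:v+40,u-40:u+40],(400,400),interpolation=cv2.INTER_CUBIC)
m[:400,400:800]=cv2.resize(w['pixels'][180:340,200:360],(400,400),interpolation=cv2.INTER_CUBIC)
for s,x in((a,0),(b,210)):
  u,v=map(int,proj(s,(519.5,109,243)));print(u,v)
  m[400:600,x:x+200]=cv2.resize(s['pixels'][v-20:v+20,u-20:u+20],(200,200),interpolation=cv2.INTER_CUBIC)
cv2.imwrite('pics/m5.png',m)
```

```text
[454.75847828  95.8193533  317.2100438 ] [-1.79980710e+02  4.75839105e-02  1.22025064e+01] [ 0.61122074  0.05239819 -3.46921715]
280 126
322 187
297 135
```

View pics/m5.png

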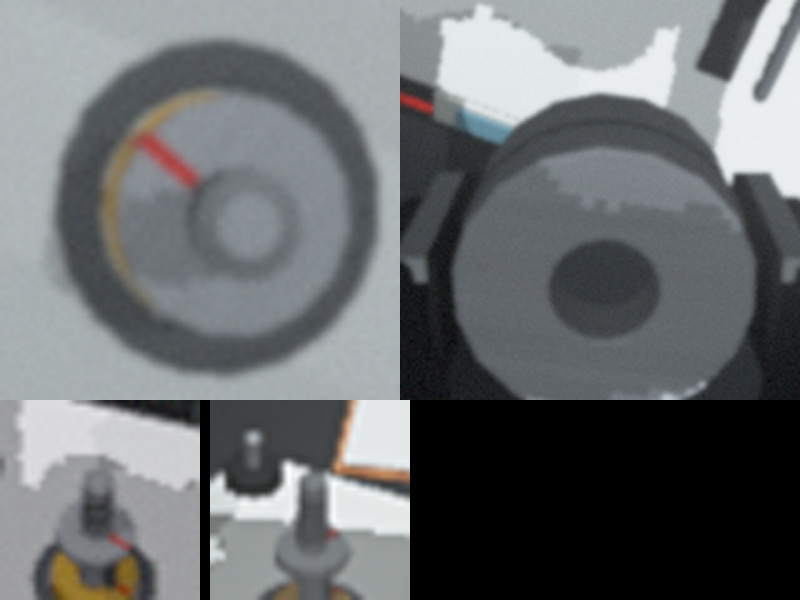

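The wrist view shows the collar centred at about (285.3,128) and the pin top at about (288.8,130.4). The hole of the held weight is at about (281.3,295.7), and it sits level between the pads.

Run:
```python
from h import *
w=snap('wrist');a=snap('scene');b=snap('side');t=r.sense();p=t['tool_pos'];y=np.radians(t['tcp_rot'][2])
f=lambda d:(d[0]*np.cos(y)+d[1]*np.sin(y),d[0]*np.sin(y)-d[1]*np.cos(y))
c=plane(w,285.3,128,223);q=plane(w,288.8,130.4,263);h=plane(w,281.3,295.7,p[2]+31);g=plane(w,240+217/5-.4,86+206/5-.4,181)
print('ring181',g,'collar',c,'pin',q,'hole',h,p)
print('hole off tcp',f(h-p),'hole->pin',f(q-h),'hole->collar',f(c-h),'tcp->pin',f(q-p))
# other views: pin top
print(plane(a,302+98/5-.4,167+(478-400)/5-.4,263),plane(b,277+(314-210)/5-.4,115+(480-400)/5-.4,263),'collar',plane(a,302+95/5-.4,167+(535-400)/5-.4,223),plane(b,277+(313-210)/5-.4,115+(548-400)/5-.4,223))
```

```text
ring181 [520.06511302 107.53127191 181.        ] collar [519.6005519  105.88585926 223.        ] pin [518.74668175 103.9663958  263.        ] hole [454.20323779  94.79859649 348.58924367] [454.96588292  95.58491581 317.58924367]
hole off tcp (np.float64(-0.9114733104538727), np.float64(0.6075706338333753)) hole->pin (np.float64(65.02407074158471), np.float64(4.6663612095363955)) hole->collar (np.float64(66.26396080706317), np.float64(2.97045235997113)) tcp->pin (np.float64(64.11259743113084), np.float64(5.2739318433697715))
[519.15194813 105.75677969 263.        ] [521.22981082  99.77398461 263.        ] collar [521.90496202 107.48381723 223.        ] [520.79319761 103.4717045  223.        ]
```

The spindle leans about 2.7° towards -y, within tolerance. The hole's 2 mm play allows that, so I'll enter over the pin top and drift toward the collar centre while lowering.

Call:
nudge_tcp(
  segments=[
    [0, 0, 0, 30, 2, 0, 45],
    [0, 0, 0, 65, 4.3, 0, 45],
    [0, 0, 0, 65, 4.3, 0, 45],
    [0, 0, 0, 65, 4.3, 0, 45],
    [0, 0, 0, 65, 4.3, 20, 45],
    [0, 0, 0, 65, 4.3, 40, 45],
    [0, 0, 0, 65, 4.3, 46, 45],
    [0, 0, 0, 65, 4.3, 46, 45],
  ],
)

```text
time: 22.85
tool_pos: [518.8, 104.3, 270.7]
tcp_rot: [-180.0, 0.1, 12.1]
ft_force: [-1.0, 0.4, -3.5]
finger_gap: 50.4
grip_force: 64.2
```

Call:
nudge_tcp(
  segments=[
    [0, 0, 0, 0, 0, 2, 45],
    [0, 0, 0, 0, 0, 5, 45],
    [0, 0, 0, 0, 0, 8, 45],
    [0, 0, 0, 0, 0, 10, 45],
    [0, 0, 0, 0, 0, 10, 45],
  ],
)

```text
time: 23.48
tool_pos: [519.4, 104.4, 261.4]
tcp_rot: [-180.0, 0.0, 12.1]
ft_force: [0.3, 0.5, -4.6]
finger_gap: 50.2
grip_force: 64.2
```

```bash
python3 -c "
from h import *
t=r.sense();print(t['tool_pos'],t['ft_force'],t['wrist_torque'])"
```

```text
[519.39124109 104.38294196 261.43781294] [ 0.29653045  0.51668597 -4.57388127] [0.01275612 0.05601671 0.01078634]
```

Call:
nudge_tcp(
  segments=[
    [0, 0, 0, 0, 0, 1.5, 45],
    [0, 0, 0, 0, -0.1, 3, 45],
    [0, 0, 0, 0.1, -0.2, 5, 45],
    [0, 0, 0, 0.1, -0.2, 5, 45],
  ],
)

```text
time: 23.98
tool_pos: [519.4, 104.6, 256.4]
tcp_rot: [-180.0, 0.0, 12.1]
ft_force: [-0.4, 0.1, -4.5]
finger_gap: 50.4
grip_force: 64.2
```

Call:
nudge_tcp(
  segments=[
    [0, 0, 0, 0, 0, 2, 45],
    [0, 0, 0, 0.1, -0.2, 5, 45],
    [0, 0, 0, 0.2, -0.4, 8, 45],
    [0, 0, 0, 0.3, -0.5, 10, 45],
    [0, 0, 0, 0.3, -0.5, 10, 45],
  ],
)

```text
time: 24.6
tool_pos: [519.6, 105.2, 246.4]
tcp_rot: [-180.0, 0.0, 12.1]
ft_force: [1.2, -0.1, -3.1]
finger_gap: 50.5
grip_force: 64.2
```

```bash
python3 -c "
from h import *
t=r.sense();print(t['tool_pos'],t['ft_force'],t['wrist_torque'])"
```

```text
[519.61759377 105.19274486 246.40997473] [ 1.21569496 -0.13187465 -3.09434216] [0.02793224 0.05450833 0.0331997 ]
```

Call:
nudge_tcp(
  segments=[
    [0, 0, 0, 0, 0, 3, 45],
    [0, 0, 0, 0.1, -0.2, 6, 45],
    [0, 0, 0, 0.2, -0.4, 9, 45],
    [0, 0, 0, 0.3, -0.6, 12, 45],
    [0, 0, 0, 0.3, -0.6, 12, 45],
  ],
)

```text
time: 25.22
tool_pos: [519.7, 105.8, 234.3]
tcp_rot: [-180.0, 0.0, 12.1]
ft_force: [0.0, -0.8, -4.2]
finger_gap: 50.5
grip_force: 64.2
```

Call:
nudge_tcp(
  segments=[
    [0, 0, 0, 0, 0, 1.5, 45],
    [0, 0, 0, 0.1, -0.2, 3, 45],
    [0, 0, 0, 0.1, -0.2, 5, 45],
    [0, 0, 0, 0.1, -0.2, 6, 45],
    [0, 0, 0, 0.1, -0.2, 6, 45],
  ],
)

```text
time: 25.85
tool_pos: [519.9, 106.0, 228.6]
tcp_rot: [-180.0, 0.0, 12.1]
ft_force: [-0.4, -0.6, -3.9]
finger_gap: 50.2
grip_force: 64.2
```

```bash
python3 -c "
from h import *
t=r.sense();print(t['tool_pos'],t['ft_force'],t['wrist_torque'])"
```

```text
[519.90144752 106.03983891 228.56421454] [-0.37945048 -0.55577596 -3.86082486] [ 0.02314994  0.01206202 -0.02520013]
```

Call:
nudge_tcp(
  segments=[
    [0, 0, 0, 0, 0, 0.6, 45],
    [0, 0, 0, 0, 0, 1.2, 45],
    [0, 0, 0, 0, 0, 1.8, 45],
    [0, 0, 0, 0, 0, 2.4, 45],
    [0, 0, 0, 0, 0, 2.4, 45],
  ],
)

```text
time: 26.48
tool_pos: [519.9, 106.0, 226.2]
tcp_rot: [-180.0, 0.0, 12.1]
ft_force: [0.0, 0.2, -3.7]
finger_gap: 50.4
grip_force: 64.2
```

Call:
nudge_tcp(
  segments=[
    [0, 0, 0, 0, 0, 0.3, 45],
    [0, 0, 0, 0, 0, 0.6, 45],
    [0, 0, 0, 0, 0, 0.8, 45],
    [0, 0, 0, 0, 0, 0.8, 45],
  ],
)

```text
time: 26.98
tool_pos: [520.0, 106.1, 225.5]
tcp_rot: [-180.0, 0.0, 12.1]
ft_force: [0.1, 0.1, -3.7]
finger_gap: 50.5
grip_force: 64.2
```

```bash
python3 -c "
from h import *
t=r.sense();print(t['tool_pos'],t['ft_force'],t['wrist_torque'])"
```

```text
[519.96845884 106.051672   225.46627825] [ 0.12710342  0.12069841 -3.65159683] [ 0.04275973 -0.04639333 -0.00880653]
```

Call:
nudge_tcp(
  segments=[
    [0, 0, 0, 0, 0, 0.3, 45],
    [0, 0, 0, 0, 0, 0.6, 45],
    [0, 0, 0, 0, 0, 0.8, 45],
    [0, 0, 0, 0, 0, 0.8, 45],
  ],
)

```text
time: 27.48
tool_pos: [520.0, 106.1, 224.8]
tcp_rot: [-180.0, -0.0, 12.1]
ft_force: [0.0, -0.8, -3.0]
finger_gap: 50.3
grip_force: 64.2
```

Call:
nudge_tcp(
  segments=[
    [0, 0, 0, 0, 0, 0.3, 45],
    [0, 0, 0, 0, 0, 0.6, 45],
    [0, 0, 0, 0, 0, 0.8, 45],
    [0, 0, 0, 0, 0, 0.8, 45],
  ],
)

```text
time: 27.98
tool_pos: [520.2, 106.2, 224.3]
tcp_rot: [-180.0, -0.0, 12.1]
ft_force: [-0.2, -0.1, 0.7]
finger_gap: 50.2
grip_force: 64.6
```

```bash
python3 -c "
from h import *
t=r.sense();print(t['tool_pos'],t['ft_force'],t['wrist_torque'])"
```

```text
[520.21370649 106.17030924 224.28944975] [-0.21080726 -0.06766843  0.72956229] [ 0.21969425 -0.02158214 -0.02599147]
```

Call:
nudge_tcp(
  segments=[
    [0, 0, 0, 0, 0, 0.2, 45],
    [0, 0, 0, 0, 0, 0.4, 45],
    [0, 0, 0, 0, 0, 0.4, 45],
  ],
)

```text
time: 28.35
tool_pos: [520.2, 106.2, 223.9]
tcp_rot: [-180.0, -0.0, 12.1]
ft_force: [-1.2, 1.7, 3.6]
finger_gap: 50.3
grip_force: 64.9
```

Call:
nudge_tcp(
  segments=[
    [0, 0, 0, 0, 0, 0, 50],
    [0, 0, 0, 0, 0, 0, 52],
    [0, 0, 0, 0, 0, 0, 54],
    [0, 0, 0, 0, 0, 0, 58],
    [0, 0, 0, 0, 0, 0, 85],
    [0, 0, 0, 0, 0, 0, 85],
    [0, 0, 0, 0, 0, 0, 85],
    [0, 0, 0, 0, 0, 0, 85],
  ],
  squeeze=20,
)

```text
time: 29.35
tool_pos: [520.0, 106.0, 223.5]
tcp_rot: [180.0, 0.0, 12.1]
ft_force: [0.4, -1.1, 0.5]
finger_gap: 85.2
grip_force: 0.0
```

Call:
nudge_tcp(
  segments=[
    [0, 0, 0, 0, 0, -10, 85],
    [0, 0, 0, 0, 0, -40, 85],
    [0, 0, 0, 0, 0, -80, 85],
    [0, 0, 0, -50, 0, -90, 85],
    [0, 0, 0, -65, -4, -93, 85],
    [0, 0, 0, -65, -4, -93, 85],
    [0, 0, 0, -65, -4, -93, 85],
  ],
)

```text
time: 30.22
tool_pos: [456.0, 96.3, 316.7]
tcp_rot: [180.0, -0.0, 12.1]
ft_force: [0.8, -1.0, -0.1]
finger_gap: 84.8
grip_force: 0.0
```

Run:
```python
from h import *
w=snap('wrist','w7.png');a=snap('scene','a7.png');b=snap('side','b7.png');t=r.sense();print(t['tool_pos'],t['ft_force'])
m=np.zeros((600,800,3),np.uint8)
for s,x in((w,0),(a,260),(b,520)):
  u,v=map(int,proj(s,(519.8,107,240)));print(u,v)
  m[:250,x:x+250]=cv2.resize(s['pixels'][max(0,v-30):v+30,u-30:u+30],(250,250),interpolation=cv2.INTER_CUBIC)
cv2.imwrite('pics/m6.png',m[:250])
# numeric: grey-level circle check in wrist
g=cv2.cvtColor(w['pixels'],cv2.COLOR_BGR2GRAY);u,v=map(int,proj(w,(519.8,107,255)))
g=cv2.resize(g[v-45:v+45,u-45:u+45],None,fx=6,fy=6,interpolation=cv2.INTER_CUBIC)
for lo,hi in((25,75),(110,210)):
  c=cv2.HoughCircles(cv2.GaussianBlur(g,(7,7),0),cv2.HOUGH_GRADIENT,1,60,param1=60,param2=25,minRadius=lo,maxRadius=hi)
  if c is not None:
    for k in c[0][:3]: print(k, plane(w,u-45+k[0]/6-.4,v-45+k[1]/6-.4,255 if lo>80 else 263), k[2]/6)
```

```text
[455.92478133  96.29286355 316.12351098] [-0.45141076 -0.01520626 -0.16014072]
284 129
320 188
297 137
```

Run:
```python
from h import *
w=snap('wrist')
i=cv2.GaussianBlur(cv2.cvtColor(w['pixels'],cv2.COLOR_BGR2GRAY),(3,3),0)
u,v=map(int,proj(w,(519.8,107,255)));print(u,v)
print('row',i[v,u-42:u+43:2].tolist());print('col',i[v-42:v+43:2,u].tolist())
e=cv2.Canny(i,25,60);ys,xs=np.nonzero(e[v-45:v+45,u-45:u+45]);rr=np.hypot(xs-45,ys-45)
# radial histogram of edges
print(np.histogram(rr,bins=np.arange(0,46,2))[0].tolist())
```

```text
284 129
row [149, 148, 150, 144, 129, 134, 140, 140, 140, 141, 141, 140, 139, 140, 139, 138, 129, 98, 76, 87, 107, 117, 127, 136, 137, 136, 129, 121, 111, 90, 96, 127, 137, 137, 136, 136, 136, 138, 138, 137, 137, 137, 141]
col [174, 174, 167, 142, 142, 147, 146, 144, 145, 144, 143, 141, 139, 138, 138, 136, 120, 91, 84, 99, 113, 117, 118, 123, 123, 115, 105, 99, 89, 83, 102, 129, 137, 137, 137, 139, 140, 137, 136, 134, 134, 130, 131]
[0, 12, 13, 18, 25, 26, 28, 31, 26, 20, 22, 0, 0, 0, 0, 35, 37, 90, 47, 36, 47, 48]
```

Run:
```python
from h import *
w=snap('wrist')
print('hole',plane(w,288.5,133.5,255),'pin',plane(w,290,134,263),'ring earlier 520.1 107.5 at 181')
s0=cv2.imread('pics/b7.png').astype(int);s1=snap('side')['pixels'].astype(int);print('diff',np.abs(s1-s0)[100:180,260:340].mean())
# weight outline in wrist: radial edge search
g=cv2.GaussianBlur(cv2.cvtColor(w['pixels'],cv2.COLOR_BGR2GRAY),(3,3),0).astype(float)
P=[]
for t in np.radians(np.arange(0,360,10)):
    rr=np.arange(32,46,.5);X=288.5+rr*np.cos(t);Y=133.5+rr*np.sin(t)
    val=cv2.remap(g.astype(np.float32),X[None].astype(np.float32),Y[None].astype(np.float32),1)[0]
    k=np.abs(np.gradient(val)).argmax();P.append((X[k],Y[k]))
P=np.array(P,np.float32);print(cv2.fitEllipse(P),np.round(np.hypot(*(P-[288.5,133.5]).T)).tolist())
```

```text
hole [517.83575226 103.92269076 255.        ] pin [517.87375943 103.15771991 263.        ] ring earlier 520.1 107.5 at 181
diff 0.48453125
((288.4219970703125, 132.0098419189453), (78.94366455078125, 81.04570007324219), 11.064427375793457) [39.0, 39.0, 38.0, 39.0, 39.0, 39.0, 39.0, 39.0, 39.0, 39.0, 39.0, 39.0, 39.0, 40.0, 39.0, 39.0, 40.0, 39.0, 39.0, 39.0, 40.0, 41.0, 41.0, 41.0, 42.0, 42.0, 41.0, 42.0, 41.0, 42.0, 42.0, 42.0, 41.0, 41.0, 41.0, 39.0]
```

```bash
python3 -c "
from h import *
print(workorder.hand_in())"
```

```text
the job is handed in; nothing more can be done
None
```

I've handed the job in at about 30 s of the 72 s allowed: the keyed spindle is fully home through the bush, and the large steel weight sits over its pin on the collar. The spindle leans by roughly 0.06 rad, within the 0.09 limit, and the highest force I read was about 8 N, when gripping the weight; I didn't measure the weight's flatness or the other parts' final positions, and hand-in returned no verdict.

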